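# Lay out the stirring bars, one to each vessel

### The job

Pick the four magnetic stirring bars out of the clutter and give each vessel its own: lay the red, the blue and the yellow bar inside the dish whose rim band has the same colour, and let the short white bar fall through the funnel to the bottom of the tube. Leave the dishes standing upright where they are.

Things in the scene. Friction and masses are not known exactly. Their poses are not given: they have to be found in the camera images.
- red_bar_center (a point): red magnetic stirring bar, a plain octagonal rod 40 mm long and 12 mm across its flats, lying loose on the worktop. This point is its centre, 6 mm above the worktop; its x axis runs along the bar, z is up at the start.
- blue_bar_center (a point): blue magnetic stirring bar, a plain octagonal rod 40 mm long and 12 mm across its flats, lying loose on the worktop. This point is its centre, 6 mm above the worktop; its x axis runs along the bar, z is up at the start.
- yellow_bar_center (a point): yellow magnetic stirring bar, a plain octagonal rod 40 mm long and 12 mm across its flats, lying loose on the worktop. This point is its centre, 6 mm above the worktop; its x axis runs along the bar, z is up at the start.
- white_bar_center (a point): short white magnetic stirring bar, a plain octagonal rod 22 mm long and 12 mm across its flats, lying loose on the worktop. This point is its centre, 6 mm above the worktop; its x axis runs along the bar, z is up at the start.
- red_dish: low round white dish with a red band round its rim, standing loose (0.4 kg): 97 mm across the band, 40 mm high, open at the top, inside 76 mm across at the floor and 84 mm at the rim, inner floor 5 mm up. Origin: centre of its underside, z up.
- blue_dish: low round white dish with a blue band round its rim, standing loose (0.4 kg): 97 mm across the band, 40 mm high, open at the top, inside 76 mm across at the floor and 84 mm at the rim, inner floor 5 mm up. Origin: centre of its underside, z up.
- yellow_dish: low round white dish with a yellow band round its rim, standing loose (0.4 kg): 97 mm across the band, 40 mm high, open at the top, inside 76 mm across at the floor and 84 mm at the rim, inner floor 5 mm up. Origin: centre of its underside, z up.
- tube_stand: short upright tube on a square 70 mm aluminium foot, fixed, with a steel funnel on top: funnel mouth 78 mm across inside, its rim 78 mm up; the cone narrows to the tube's 30 mm bore 40 mm up; the tube's floor is 10 mm up. Origin: centre of its underside, on the axis of tube and funnel, z up.

How it is judged:
By the outcome, as a careful person would: the job done as asked, in the order asked, and still so for the second after the job is handed in, with the robot touching nothing.
It also fails if it takes over 99 s, if anything falls off the work surface, if the arm or the gripper's body presses on something with over 40 N, if the wrist force passes 120 N, or if a joint passes its speed limit or range.

### The arm

A 6-joint arm with a two-finger parallel gripper is mounted at the origin on a cart in front of the work surface, level with it; the furniture and walls round the work are solid. World frame = base frame: x ahead of the robot, y to its left, z up, the work surface at z = 0. Lengths are in m, angles in rad, forces in N, time in s.
With the tool pointing down it reaches from about 0.225 to 0.875 m from the base axis. Payload 3.4 kg.
Tool frame: the origin (TCP) lies at the very end of the fingers, on their centre line; the grasp point (between the pads) lies 19 mm behind it (manip.pinch_z is the distance from the TCP to the grasp point, in m); z points along the fingers, y is the line along which they close (so a half turn about z gives the same grasp; the last joint's range is limited). The gripper opens to 85 mm and grips with 20 to 120 N. Pads are 22 mm wide; open, the fingers measure 114 mm over their backs; the gripper's body (76 mm by 85 mm) begins 54 mm behind the grasp point. The pads swing forward as they close: fully open they stand 13 mm farther back than shut.
Start: joints at [1.019, 0.276, 1.505, -0, 1.361, -0.121], TCP at [0.24, 0.522, 0.205] pointing down, gripper open.
Joint ranges: [-2.89, 2.89], [-0.75, 2.08], [0.22, 2.7], [-1.18, 4.32], [0.11, 2.71], [-2.7, 2.7]. Speed limits (rad/s): [2.57, 2.57, 3.14, 3.14, 3.14, 3.14].

### API

Orientations are given as a unit quaternion [w, x, y, z].
In Python, from rig import manip gives the robot as it stands. The module is installed in compiled form; this text tells all that it offers.
- The arm moves only by the shell command python3 -m jog 'ROWS' [FORCE]. ROWS is JSON, a list of rows, each an object of numbers: "dx", "dy", "dz": the shift along the tool's x, y, z each as a share of 25 cm, from -1 to 1; "ax", "ay", "az": the turn, a rotation vector about the tool's x, y, z each as a share of 90 degrees, from -1 to 1; "grip": the opening, from -1 (shut) to 1 (fully open), so that 0 is half open. A call has 1 to 5 rows; each row is the pose to reach, as a shift and turn from the pose commanded when the call began, along the tool's axes at that moment; what a row does not reach only later rows make up. A row lasts 1/12 s, in which the tool goes at most 41.7 mm and 7.16 degrees, less where a joint would pass 70% of its speed; a pose out of reach is approached as far as the arm can. A call with a number of a shift or a turn outside -1 to 1 is refused whole. A call with a gripper value outside its range is refused whole. The fingers move at their own pace and stop on an object; FORCE is the grip in N (left out, the last holds). Time passes only in rows, so rows that repeat a pose let the fingers close. It gives the time, the measured TCP pose, the force, the opening and the grip force at its end, in the units of the state.
- manip.get_state(): the state, without advancing time (a new reading comes with each control period).
- manip.get_image(name): name is "side" or "top"; returns a dict with "img" (480x640x3 uint8, red, green, blue), "mtx" (3x3 intrinsics, pixels), "k1" (the pictures are not rectified: a ray, as slopes to the right and down, at radius r is drawn at 1 + k1 r^2 times it, then the intrinsics apply), "world_to_cam" (4x4, takes a point from world to camera coordinates). Camera axes: x right, y down, z forward; pixel columns grow to the right and rows downward; lengths in m; the calibration is good to about 2 mm. A picture is of the moment at which its call begins. There is no depth.
- manip.sign_off(): hands the job in; it is judged then, once.
The state is a dict: "clock": time; "qpos": joint angles; "qd": joint speeds; "effort": joint torques, N m; "position": TCP position; "ee_rot": TCP orientation; "contact_force": force on the tool from outside, world axes, zero at the start; "moment": the same for the moment, N m; "width": finger opening in m; "gripper_force": force on a finger pad.
Only numpy, scipy, OpenCV 4.12 (cv2) and the standard library are available. Lean on these libraries where they do the work, as an engineer would, in place of code of your own. Each camera call takes 0.05 s, during which the arm holds its last target. There are 200 camera calls.

## Working session

There is one attempt and no reset: what is moved stays moved. The work goes in short steps, Python scripts to look and compute and a shell command to move; the robot and the scene stay as the last step left them, time stands still between calls to the robot, and variables do not carry over. Pictures are saved under pics/ and viewed, at most 14 in all, crops included, and the job is handed in when it is done.

```bash
mkdir -p pics
cat > h.py <<'E'
import numpy as np, cv2
from rig import manip
def snap(name,fn=None):
    d=manip.get_image(name)
    if fn: cv2.imwrite('pics/'+fn,d['img'][:,:,::-1])
    return d
def cast(d,px,z):
    K=d['mtx']; uv=np.array(px,float).reshape(-1,1,2)
    n=cv2.undistortPoints(uv,K,np.array([d['k1'],0,0,0,0.])).reshape(-1,2)
    T=d['world_to_cam'];R=T[:3,:3];c=-R.T@T[:3,3]
    r=np.c_[n,np.ones(len(n))]@R
    return c+r*((z-c[2])/r[:,2])[:,None]
def proj(d,P):
    T=d['world_to_cam']
    return cv2.projectPoints(np.array(P,float).reshape(-1,1,3),cv2.Rodrigues(T[:3,:3])[0],T[:3,3],d['mtx'],np.array([d['k1'],0,0,0,0.]))[0].reshape(-1,2)
E
python3 -c "
from h import *
for n in('top','side'):
    d=snap(n,n+'0.png');T=d['world_to_cam'];print(n,-T[:3,:3].T@T[:3,3],T[2,:3],d['mtx'][0,0],d['k1'])
print(manip.get_state())
"
```

```text
top [0.32244137 0.10927426 0.98060135] [ 0.19564132  0.00323716 -0.98067018] 511.43241657942843 0.0455759095483474
side [ 0.32359087 -0.7707964   0.70775197] [ 0.15964085  0.78401716 -0.59985989] 495.48799319091614 -0.09386417569052503
{'clock': 0.1, 'qpos': array([ 1.01898519e+00,  2.76563435e-01,  1.50600533e+00, -2.16691353e-05,
        1.36069060e+00, -1.21023310e-01]), 'qd': array([-0.00059489, -0.00258465, -0.00372883,  0.00240725,  0.00062708,
       -0.00080481]), 'effort': array([ 3.73420946e-03, -4.17697942e+01, -2.46406782e+01, -4.10246344e-05,
        5.82386725e-03, -2.15097793e-05]), 'position': array([0.23986889, 0.52201936, 0.20420865]), 'ee_rot': array([-2.65095946e-04,  2.13729965e-01,  9.76892424e-01, -7.90137048e-04]), 'contact_force': array([0.0817857 , 0.76139138, 0.00971885]), 'moment': array([-0.02733445, -0.01579034, -0.01191115]), 'gripper_force': 0.0, 'width': 0.08526896235397466}
```

View pics/top0.png

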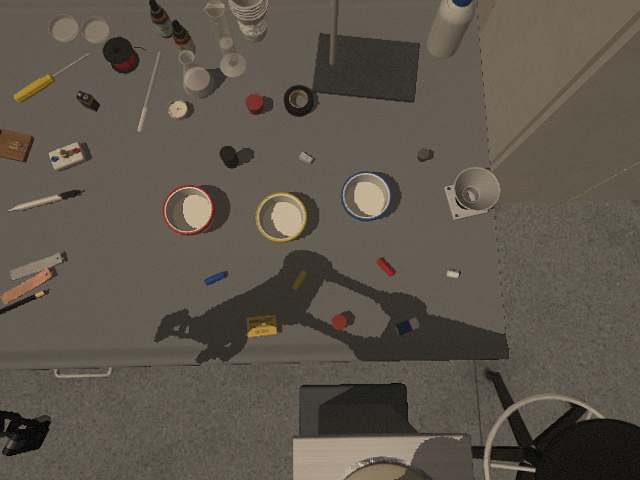

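View pics/side0.png

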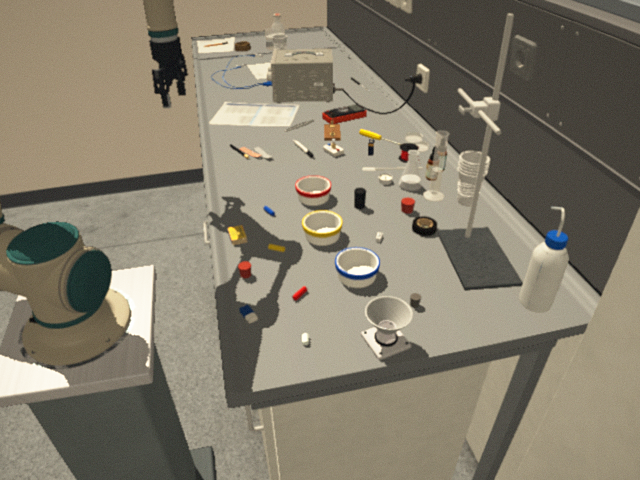

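Top view: red bar at (386,267), blue (216,278) and yellow (299,280, in shadow). The white candidate is at (453,274), with a look-alike at (306,157). Dishes are at (189,210), (282,217) and (367,196), and the funnel at (477,190). I'll measure these and zoom in on the white candidates.

```bash
cat > m.py <<'E'
from h import *
d=snap('top'); im=d['img']; hsv=cv2.cvtColor(im,cv2.COLOR_RGB2HSV)
def blob(px,r,z,lo,hi,name):
    u,v=px; s=hsv[v-r:v+r,u-r:u+r]; m=cv2.inRange(s,np.array(lo),np.array(hi))
    if lo[0]==0 and hi[0]<20: m|=cv2.inRange(s,np.array([170,lo[1],lo[2]]),np.array([180,255,255]))
    n,l,st,c=cv2.connectedComponentsWithStats(m); k=1+np.argmax(st[1:,4])
    p=np.argwhere(l==k)[:,::-1]+[u-r,v-r]
    w=cast(d,p,z)[:,:2]; (cx,cy),(a,b),ang=cv2.minAreaRect(w.astype(np.float32)*1000)
    mu=w.mean(0); ev,V=np.linalg.eigh(np.cov((w-mu).T)); ax=V[:,1]
    print(name,len(p),'mean',mu.round(4),'rect',round(cx),round(cy),round(a),round(b),'axis deg',np.degrees(np.arctan2(ax[1],ax[0])).round(1)%180)
blob((386,267),16,.008,(0,120,40),(10,255,255),'red')
blob((216,278),16,.008,(100,120,30),(130,255,255),'blue')
blob((299,280),16,.008,(15,100,30),(35,255,255),'yellow')
blob((453,274),14,.008,(0,0,140),(180,60,255),'white')
blob((306,157),14,.008,(0,0,140),(180,60,255),'white2')
blob((189,210),34,.038,(0,120,60),(10,255,255),'Rdish')
blob((367,196),34,.038,(100,100,60),(130,255,255),'Bdish')
blob((282,217),34,.038,(15,100,60),(35,255,255),'Ydish')
g=im[160:222,445:505]; cv2.imwrite('pics/f.png',np.hstack([cv2.resize(im[v-20:v+20,u-20:u+20],(260,260),interpolation=cv2.INTER_CUBIC) for u,v in((453,274),(306,157),(477,190))])[:,:,::-1])
E
python3 m.py
```

```text
red 139 mean [ 0.4549 -0.0202] rect 455 -21 40 12 axis deg 40.69999999999999
blue 116 mean [0.4402 0.3057] rect 440 306 11 39 axis deg 113.5
yellow 148 mean [0.4334 0.1448] rect 434 145 13 40 axis deg 147.6
white 63 mean [ 0.4383 -0.147 ] rect 438 -147 21 11 axis deg 76.4
white2 51 mean [0.6801 0.1291] rect 680 128 23 12 axis deg 55.3
Rdish 331 mean [0.5637 0.3465] rect 569 351 97 96 axis deg 40.900000000000006
Bdish 214 mean [0.583  0.0126] rect 588 14 95 96 axis deg 153.5
Ydish 373 mean [0.547  0.1751] rect 550 177 97 97 axis deg 25.400000000000006
```

View pics/f.png

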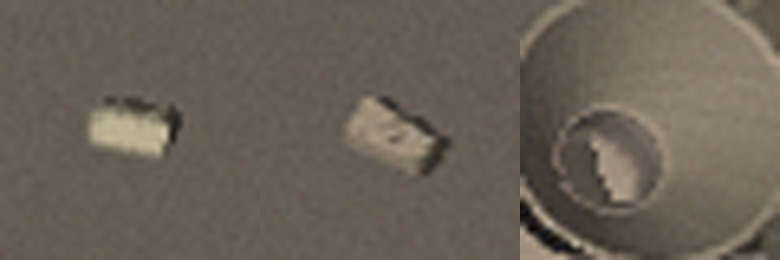

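The smooth one at (453,274) is the white bar; (306,157) is a greyer, marked decoy. Next are the funnel axis and a planner that prints the shares for each call.

```bash
cat > p.py <<'E'
import sys
from h import *
from scipy.spatial.transform import Rotation as Ro
def plan(*wps):
    """waypoints (x,y,z,yaw of tool y in deg, mod 180); prints shares per call of <=5 rows"""
    s=manip.get_state(); p=np.array(s['position']); R=Ro.from_quat(s['ee_rot'],scalar_first=True)
    for x,y,z,yaw in wps:
        j1=np.degrees(np.arctan2(y,x)); yaw=min((yaw+180*k for k in range(-3,4)),key=lambda t:abs(j1-t))
        yr=np.radians(yaw); Y=np.array([np.cos(yr),np.sin(yr),0]); Z=np.array([0,0,-1.])
        Rt=Ro.from_matrix(np.c_[np.cross(Y,Z),Y,Z]); rv=(R.inv()*Rt).as_rotvec(); d=np.array([x,y,z])-p
        n=max(1,int(np.ceil(max(np.linalg.norm(d)/.19,np.linalg.norm(rv)/np.radians(33)))))
        print('->',x,y,z,round(yaw))
        for i in range(n):
            t=R.inv().apply(d/n)/.25; print('  d',t.round(3),'a',(rv/n/(np.pi/2)).round(3))
            R=R*Ro.from_rotvec(rv/n)
        p=np.array([x,y,z])
E
python3 - <<'E'
from h import *
d=snap('top'); g=cv2.cvtColor(d['img'],cv2.COLOR_RGB2GRAY)
a=cv2.resize(g[160:224,445:509],None,fx=6,fy=6,interpolation=cv2.INTER_CUBIC)
for lo,hi,z in((110,150,.078),(35,65,.04)):
    c=cv2.HoughCircles(a,cv2.HOUGH_GRADIENT,1.5,300,param1=100,param2=20,minRadius=lo,maxRadius=hi)
    for u,v,r in c[0][:2]:
        px=np.array([u,v])/6-.5+[445,160]; rr=r/6
        w=cast(d,[px,px+[rr,0]],z); print(px,rr,w[0].round(4),np.linalg.norm(w[1]-w[0]).round(4))
from p import plan
plan((.455,-.0205,.10,130.7),(.455,-.0205,.003,130.7))
E
```

```text
[477.125 187.375] 22.058334 [ 0.5873 -0.185   0.078 ] 0.0396
[469.875 194.375] 7.883333 [ 0.585  -0.1827  0.04  ] 0.0148
-> 0.455 -0.0205 0.1 -49
  d [-0.422 -0.403  0.105] a [-0.     0.     0.318]
  d [-0.564 -0.151  0.105] a [-0.     0.     0.318]
  d [-0.567  0.137  0.105] a [-0.     0.     0.318]
  d [-0.432  0.393  0.104] a [-0.     0.     0.318]
-> 0.455 -0.0205 0.003 -49
  d [-0.    -0.     0.388] a [ 0. -0. -0.]
```

```bash
python3 -m jog '[{"dx":-0.422,"dy":-0.403,"dz":0.105,"az":0.318,"grip":0.1},{"dx":-0.422,"dy":-0.403,"dz":0.105,"az":0.318,"grip":0.1},{"dx":-0.422,"dy":-0.403,"dz":0.105,"az":0.318,"grip":0.1},{"dx":-0.422,"dy":-0.403,"dz":0.105,"az":0.318,"grip":0.1},{"dx":-0.422,"dy":-0.403,"dz":0.105,"az":0.318,"grip":0.1}]' 40
python3 -m jog '[{"dx":-0.564,"dy":-0.151,"dz":0.105,"az":0.318,"grip":0.1},{"dx":-0.564,"dy":-0.151,"dz":0.105,"az":0.318,"grip":0.1},{"dx":-0.564,"dy":-0.151,"dz":0.105,"az":0.318,"grip":0.1},{"dx":-0.564,"dy":-0.151,"dz":0.105,"az":0.318,"grip":0.1},{"dx":-0.564,"dy":-0.151,"dz":0.105,"az":0.318,"grip":0.1}]'
python3 -m jog '[{"dx":-0.567,"dy":0.137,"dz":0.105,"az":0.318,"grip":0.1},{"dx":-0.567,"dy":0.137,"dz":0.105,"az":0.318,"grip":0.1},{"dx":-0.567,"dy":0.137,"dz":0.105,"az":0.318,"grip":0.1},{"dx":-0.567,"dy":0.137,"dz":0.105,"az":0.318,"grip":0.1},{"dx":-0.567,"dy":0.137,"dz":0.105,"az":0.318,"grip":0.1}]'
python3 -m jog '[{"dx":-0.432,"dy":0.393,"dz":0.104,"az":0.318,"grip":0.1},{"dx":-0.432,"dy":0.393,"dz":0.104,"az":0.318,"grip":0.1},{"dx":-0.432,"dy":0.393,"dz":0.104,"az":0.318,"grip":0.1},{"dx":-0.432,"dy":0.393,"dz":0.104,"az":0.318,"grip":0.1},{"dx":-0.432,"dy":0.393,"dz":0.104,"az":0.318,"grip":0.1}]'
python3 -c "
from p import *
plan((.455,-.0205,.003,130.7));snap('side','s1.png');print(manip.get_state()['clock'])"
```

```text
-> 0.455 -0.0205 0.003 -49
  d [-0.422 -0.403  0.202] a [-0.     0.     0.318]
  d [-0.564 -0.151  0.202] a [-0.     0.     0.318]
  d [-0.567  0.137  0.202] a [-0.     0.     0.318]
  d [-0.432  0.393  0.201] a [-0.     0.     0.318]
0.25schema error: expected keys dx, dy, dz, ax, ay, az, grip
schema error: expected keys dx, dy, dz, ax, ay, az, grip
schema error: expected keys dx, dy, dz, ax, ay, az, grip
schema error: expected keys dx, dy, dz, ax, ay, az, grip
```

View pics/s1.png

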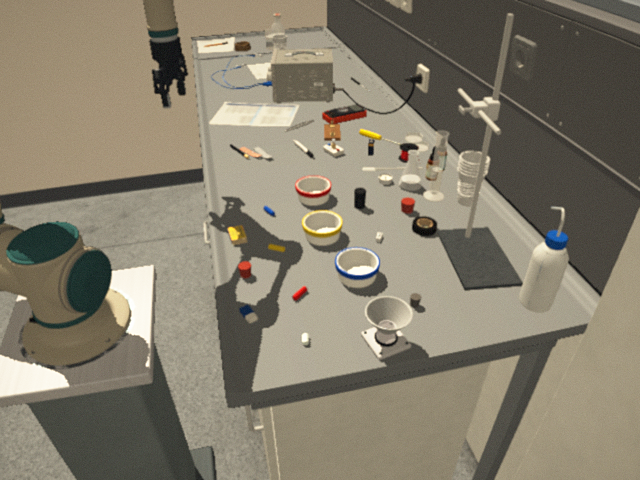

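The rows were refused because all seven keys are required, and the picture shows that nothing moved. I'll retype them in full.

```bash
python3 -m jog '[{"dx":-0.422,"dy":-0.403,"dz":0.105,"ax":0,"ay":0,"az":0.318,"grip":0.1},{"dx":-0.422,"dy":-0.403,"dz":0.105,"ax":0,"ay":0,"az":0.318,"grip":0.1},{"dx":-0.422,"dy":-0.403,"dz":0.105,"ax":0,"ay":0,"az":0.318,"grip":0.1},{"dx":-0.422,"dy":-0.403,"dz":0.105,"ax":0,"ay":0,"az":0.318,"grip":0.1},{"dx":-0.422,"dy":-0.403,"dz":0.105,"ax":0,"ay":0,"az":0.318,"grip":0.1}]' 40
python3 -m jog '[{"dx":-0.564,"dy":-0.151,"dz":0.105,"ax":0,"ay":0,"az":0.318,"grip":0.1},{"dx":-0.564,"dy":-0.151,"dz":0.105,"ax":0,"ay":0,"az":0.318,"grip":0.1},{"dx":-0.564,"dy":-0.151,"dz":0.105,"ax":0,"ay":0,"az":0.318,"grip":0.1},{"dx":-0.564,"dy":-0.151,"dz":0.105,"ax":0,"ay":0,"az":0.318,"grip":0.1},{"dx":-0.564,"dy":-0.151,"dz":0.105,"ax":0,"ay":0,"az":0.318,"grip":0.1}]'
python3 -m jog '[{"dx":-0.567,"dy":0.137,"dz":0.105,"ax":0,"ay":0,"az":0.318,"grip":0.1},{"dx":-0.567,"dy":0.137,"dz":0.105,"ax":0,"ay":0,"az":0.318,"grip":0.1},{"dx":-0.567,"dy":0.137,"dz":0.105,"ax":0,"ay":0,"az":0.318,"grip":0.1},{"dx":-0.567,"dy":0.137,"dz":0.105,"ax":0,"ay":0,"az":0.318,"grip":0.1},{"dx":-0.567,"dy":0.137,"dz":0.105,"ax":0,"ay":0,"az":0.318,"grip":0.1}]'
python3 -m jog '[{"dx":-0.432,"dy":0.393,"dz":0.104,"ax":0,"ay":0,"az":0.318,"grip":0.1},{"dx":-0.432,"dy":0.393,"dz":0.104,"ax":0,"ay":0,"az":0.318,"grip":0.1},{"dx":-0.432,"dy":0.393,"dz":0.104,"ax":0,"ay":0,"az":0.318,"grip":0.1},{"dx":-0.432,"dy":0.393,"dz":0.104,"ax":0,"ay":0,"az":0.318,"grip":0.1},{"dx":-0.432,"dy":0.393,"dz":0.104,"ax":0,"ay":0,"az":0.318,"grip":0.1}]'
python3 -c "
from p import *
plan((.455,-.0205,.003,130.7));print(manip.get_state()['clock'])"
```

```text
clock: 0.67
position: [0.2941, 0.3821, 0.1778]
ee_rot: [0.0, 0.452, 0.892, -0.002]
contact_force: [0.1, 0.2, 0.6]
width: 0.0471
gripper_force: 0.0
clock: 1.08
position: [0.3485, 0.248, 0.1518]
ee_rot: [0.001, 0.658, 0.753, -0.001]
contact_force: [-1.0, 1.7, 0.2]
width: 0.0467
gripper_force: 0.0
clock: 1.5
position: [0.4037, 0.1134, 0.1259]
ee_rot: [0.001, 0.823, 0.568, 0.0]
contact_force: [-0.9, -0.2, -0.6]
width: 0.0469
gripper_force: 0.0
clock: 1.92
position: [0.4589, -0.0223, 0.0999]
ee_rot: [0.001, 0.938, 0.347, 0.001]
contact_force: [0.8, 1.3, -0.3]
width: 0.047
gripper_force: 0.0
-> 0.455 -0.0205 0.003 -49
  d [-0.007 -0.017  0.388] a [ 0.001 -0.001 -0.001]
1.9167
```

```bash
python3 -m jog '[{"dx":-0.007,"dy":-0.017,"dz":0.2,"ax":0,"ay":0,"az":0,"grip":0.1},{"dx":-0.007,"dy":-0.017,"dz":0.3,"ax":0,"ay":0,"az":0,"grip":0.1},{"dx":-0.007,"dy":-0.017,"dz":0.36,"ax":0,"ay":0,"az":0,"grip":0.1},{"dx":-0.007,"dy":-0.017,"dz":0.388,"ax":0,"ay":0,"az":0,"grip":0.1},{"dx":-0.007,"dy":-0.017,"dz":0.388,"ax":0,"ay":0,"az":0,"grip":0.1}]'
python3 -c "
from p import *
plan((.455,-.0205,.003,130.7));snap('side','s2.png')
a=cv2.imread('pics/s2.png')[220:370,220:420];cv2.imwrite('pics/s2c.png',cv2.resize(a,None,fx=4,fy=4,interpolation=cv2.INTER_CUBIC))"
```

```text
clock: 2.33
position: [0.451, -0.0161, 0.0022]
ee_rot: [-0.001, 0.937, 0.35, -0.001]
contact_force: [-0.2, -0.1, 0.2]
width: 0.047
gripper_force: 0.0
-> 0.455 -0.0205 0.003 -49
  d [ 0.001  0.024 -0.003] a [-0.002  0.001  0.004]
```

View pics/s2c.png

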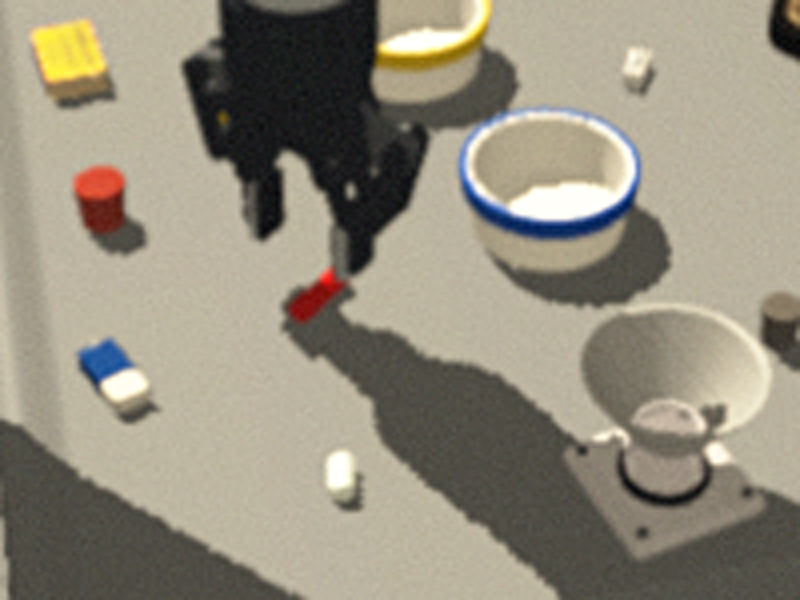

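Run:
```python
from h import *
d=snap('side'); s=manip.get_state(); print(s['position'],s['width'])
c=np.array([220,220])
t=np.array(s['position']);y=np.array([np.cos(-.86),np.sin(-.86),0])
for P in (t,t+y*.0235,t-y*.0235,t+y*.0235+[0,0,.01],t-y*.0235+[0,0,.01],[.455,-.0205,.006]): print(((proj(d,P)-c)*4).round())
im=d['img'];h=cv2.cvtColor(im,cv2.COLOR_RGB2HSV)[280:305,285:315]
p=np.argwhere((h[:,:,1]>150)&((h[:,:,0]<10)|(h[:,:,0]>170))&(h[:,:,2]>60))[:,::-1]+[285,280]
print(len(p),cast(d,[p.mean(0)],.008).round(4))
```

```text
[ 0.45292003 -0.01695194  0.00404079] 0.047207230547790496
[[315. 293.]]
[[351. 311.]]
[[280. 275.]]
[[350. 296.]]
[[279. 261.]]
[[320. 294.]]
81 [[ 0.452  -0.0226  0.008 ]]
```

```bash
python3 -m jog '[{"dx":0,"dy":0.016,"dz":0.004,"ax":0,"ay":0,"az":0,"grip":0.1},{"dx":0,"dy":0.016,"dz":0.004,"ax":0,"ay":0,"az":0,"grip":-0.5},{"dx":0,"dy":0.016,"dz":0.004,"ax":0,"ay":0,"az":0,"grip":-0.5},{"dx":0,"dy":0.016,"dz":0.004,"ax":0,"ay":0,"az":0,"grip":-1},{"dx":0,"dy":0.016,"dz":0.004,"ax":0,"ay":0,"az":0,"grip":-1}]' 40
python3 -m jog '[{"dx":0,"dy":0,"dz":0,"ax":0,"ay":0,"az":0,"grip":-1},{"dx":0,"dy":0,"dz":0,"ax":0,"ay":0,"az":0,"grip":-1},{"dx":0,"dy":0,"dz":0,"ax":0,"ay":0,"az":0,"grip":-1},{"dx":0,"dy":0,"dz":0,"ax":0,"ay":0,"az":0,"grip":-1}]' 40
python3 -c "
from p import *
plan((.455,-.0205,.1,130.7),(.588,.014,.1,130.7),(.588,.014,.02,130.7))"
```

```text
clock: 2.85
position: [0.4546, -0.0209, 0.0027]
ee_rot: [0.0, 0.937, 0.349, 0.0]
contact_force: [-1.4, -0.7, 0.7]
width: 0.0008
gripper_force: 0.0
clock: 3.18
position: [0.4543, -0.0208, 0.0022]
ee_rot: [-0.0, 0.937, 0.349, -0.0]
contact_force: [-0.4, 0.0, -0.5]
width: -0.0
gripper_force: 0.0
-> 0.455 -0.0205 0.1 -49
  d [ 0.003  0.001 -0.391] a [-0.    -0.     0.001]
-> 0.588 0.014 0.1 -49
  d [0.493 0.242 0.   ] a [0. 0. 0.]
-> 0.588 0.014 0.02 -49
  d [-0.    0.    0.32] a [-0. -0.  0.]
```

Closed on nothing. I'll look at where the fingertips actually are.

```bash
python3 -c "
from h import *
d=snap('side','s3.png');a=cv2.imread('pics/s3.png')[250:330,250:350];a=cv2.convertScaleAbs(a,alpha=2.2,beta=10)
cv2.imwrite('pics/s3c.png',cv2.resize(a,None,fx=7,fy=7,interpolation=cv2.INTER_CUBIC))
s=manip.get_state();print(s['position'],((proj(d,s['position'])-250)*7).round(), s['qpos'])"
```

```text
[ 0.4543002  -0.02081449  0.00220757] [[348. 315.]] [-1.99073532e-01  3.17417514e-01  2.04493285e+00  1.44043861e-04
  7.79362006e-01  6.58949712e-01]
```

View pics/s3c.png

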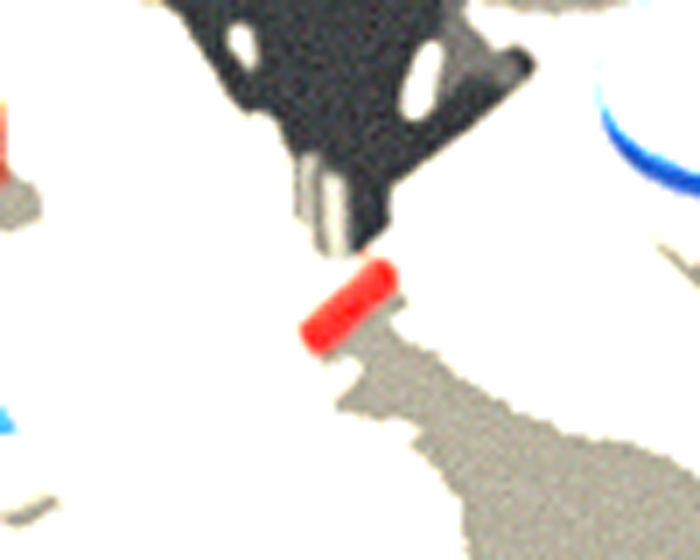

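The shut tips are at crop (345,250), but the reported TCP projects to (348,315). Visually the tool is about 25 mm too high. I'll cross-check against the start picture.

```bash
python3 -c "
from h import *
d=snap('side');print(manip.pinch_z,[x for x in dir(manip) if x[0]!='_'])
for z in (.204,.217,.23,.24): print(z,proj(d,[.24,.522,z]))
px=np.array([345,250])/7+250
for z in (.002,.01,.02,.03): print(z,cast(d,[px],z).round(4), proj(d,[.4543,-.0208,z]))
a=cv2.imread('pics/s1.png')[40:120,130:210];cv2.imwrite('pics/s1c.png',cv2.resize(cv2.convertScaleAbs(a,alpha=2),None,fx=5,fy=5))"
```

```text
0.0187 ['MotionError', 'get_image', 'get_state', 'pinch_z', 'sign_off']
0.204 [[177.79204152 116.02030688]]
0.217 [[176.97697119 111.40413668]]
0.23 [[176.15551792 106.74003297]]
0.24 [[175.51928645 103.1193545 ]]
0.002 [[0.4592 0.0079 0.002 ]] [[299.75455698 295.01663818]]
0.01 [[ 0.4576 -0.0009  0.01  ]] [[299.63142199 292.18299279]]
0.02 [[ 0.4557 -0.012   0.02  ]] [[299.47591996 288.60219909]]
0.03 [[ 0.4538 -0.023   0.03  ]] [[299.31863476 284.9777296 ]]
```

View pics/s1c.png

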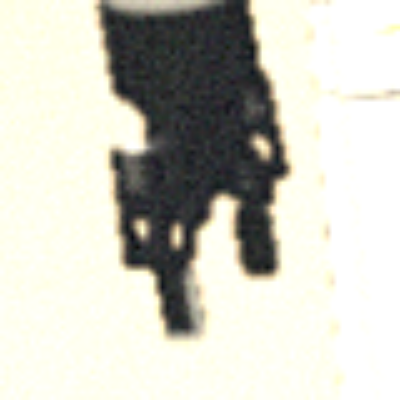

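The start picture also shows the tips about 28 mm higher than reported, with x and y agreeing. So the real tips sit about 27 mm above the reported TCP. I'll reopen and lower carefully, watching the force.

```bash
python3 -m jog '[{"dx":0,"dy":0,"dz":0,"ax":0,"ay":0,"az":0,"grip":0},{"dx":0,"dy":0,"dz":0,"ax":0,"ay":0,"az":0,"grip":0},{"dx":0,"dy":0,"dz":0,"ax":0,"ay":0,"az":0,"grip":0},{"dx":0,"dy":0,"dz":0.04,"ax":0,"ay":0,"az":0,"grip":0},{"dx":0,"dy":0,"dz":0.06,"ax":0,"ay":0,"az":0,"grip":0}]' 40
python3 -m jog '[{"dx":0,"dy":0,"dz":0.02,"ax":0,"ay":0,"az":0,"grip":0},{"dx":0,"dy":0,"dz":0.02,"ax":0,"ay":0,"az":0,"grip":0},{"dx":0,"dy":0,"dz":0.02,"ax":0,"ay":0,"az":0,"grip":0}]'
python3 -c "
from h import *
d=snap('side','s4.png');a=cv2.imread('pics/s4.png')[250:330,250:350];a=cv2.convertScaleAbs(a,alpha=1.8,beta=10)
cv2.imwrite('pics/s4c.png',cv2.resize(a,None,fx=7,fy=7,interpolation=cv2.INTER_CUBIC))"
```

```text
clock: 3.7
position: [0.4543, -0.0208, -0.0131]
ee_rot: [-0.0, 0.937, 0.349, 0.0]
contact_force: [-0.3, 0.4, -0.1]
width: 0.0423
gripper_force: 0.0
clock: 3.95
position: [0.4541, -0.0207, -0.018]
ee_rot: [-0.0, 0.937, 0.349, -0.0]
contact_force: [-0.9, -0.0, 0.1]
width: 0.0426
gripper_force: 0.0
```

View pics/s4c.png

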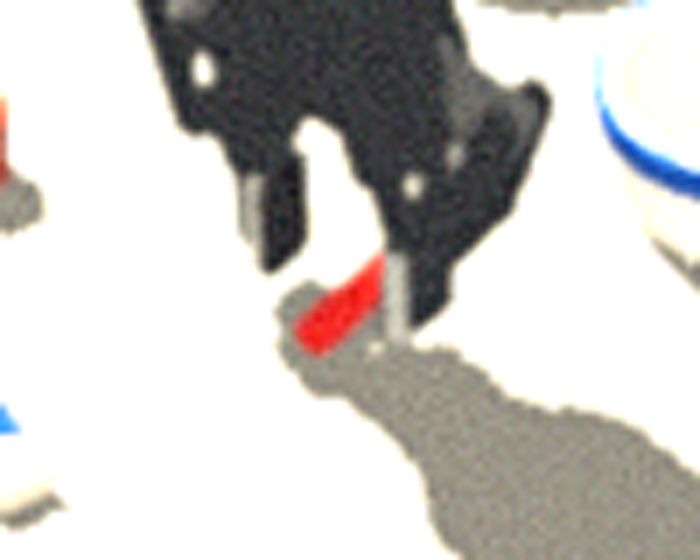

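The fingers now straddle the red bar, with tips at crop (268,270) and (410,338). I'll lower 6 mm and close.

```bash
python3 -m jog '[{"dx":0,"dy":0,"dz":0.024,"ax":0,"ay":0,"az":0,"grip":0},{"dx":0,"dy":0,"dz":0.024,"ax":0,"ay":0,"az":0,"grip":0},{"dx":0,"dy":0,"dz":0.024,"ax":0,"ay":0,"az":0,"grip":-0.5},{"dx":0,"dy":0,"dz":0.024,"ax":0,"ay":0,"az":0,"grip":-1},{"dx":0,"dy":0,"dz":0.024,"ax":0,"ay":0,"az":0,"grip":-1}]' 40
python3 -m jog '[{"dx":0,"dy":0,"dz":0,"ax":0,"ay":0,"az":0,"grip":-1},{"dx":0,"dy":0,"dz":0,"ax":0,"ay":0,"az":0,"grip":-1},{"dx":0,"dy":0,"dz":0,"ax":0,"ay":0,"az":0,"grip":-1},{"dx":0,"dy":0,"dz":0,"ax":0,"ay":0,"az":0,"grip":-1}]' 40
python3 -c "
from p import *
plan((.455,-.0205,.08,130.7),(.569,.351,.08,90),(.569,.351,-.006,90))"
```

```text
clock: 4.42
position: [0.4545, -0.0208, -0.0236]
ee_rot: [0.0, 0.937, 0.349, 0.0]
contact_force: [-0.7, 0.0, 0.8]
width: 0.0104
gripper_force: 41.5
clock: 4.75
position: [0.4545, -0.0208, -0.0236]
ee_rot: [0.0, 0.937, 0.349, 0.0]
contact_force: [-0.3, -0.3, 2.4]
width: 0.0104
gripper_force: 41.7
-> 0.455 -0.0205 0.08 -49
  d [ 0.003  0.001 -0.414] a [ 0.    -0.     0.002]
-> 0.569 0.351 0.08 90
  d [ 0.263 -0.166 -0.   ] a [-0.   -0.   -0.31]
  d [ 0.31  -0.024 -0.   ] a [-0.   -0.   -0.31]
  d [ 0.285  0.124 -0.   ] a [-0.   -0.   -0.31]
  d [ 0.194  0.243 -0.   ] a [-0.   -0.   -0.31]
  d [ 0.058  0.305 -0.   ] a [-0.   -0.   -0.31]
-> 0.569 0.351 -0.006 90
  d [-0.    -0.     0.344] a [ 0. -0.  0.]
```

Gripped (10.4 mm, 41 N). I'll lift and carry to the red dish without turning.

```bash
python3 -m jog '[{"dx":0,"dy":0,"dz":-0.1,"ax":0,"ay":0,"az":0,"grip":-1},{"dx":0,"dy":0,"dz":-0.25,"ax":0,"ay":0,"az":0,"grip":-1},{"dx":0,"dy":0,"dz":-0.4,"ax":0,"ay":0,"az":0,"grip":-1},{"dx":0,"dy":0,"dz":-0.414,"ax":0,"ay":0,"az":0,"grip":-1}]'
python3 -m jog '[{"dx":0.1,"dy":-0.062,"dz":0,"ax":0,"ay":0,"az":0,"grip":-1},{"dx":0.66,"dy":-0.411,"dz":0,"ax":0,"ay":0,"az":0,"grip":-1},{"dx":0.66,"dy":-0.411,"dz":0,"ax":0,"ay":0,"az":0,"grip":-1},{"dx":0.66,"dy":-0.411,"dz":0,"ax":0,"ay":0,"az":0,"grip":-1},{"dx":0.66,"dy":-0.411,"dz":0,"ax":0,"ay":0,"az":0,"grip":-1}]'
python3 -m jog '[{"dx":0.66,"dy":-0.411,"dz":0,"ax":0,"ay":0,"az":0,"grip":-1},{"dx":0.66,"dy":-0.411,"dz":0,"ax":0,"ay":0,"az":0,"grip":-1},{"dx":0.66,"dy":-0.411,"dz":0,"ax":0,"ay":0,"az":0,"grip":-1},{"dx":0.66,"dy":-0.411,"dz":0,"ax":0,"ay":0,"az":0,"grip":-1},{"dx":0.66,"dy":-0.411,"dz":0,"ax":0,"ay":0,"az":0,"grip":-1}]'
python3 -m jog '[{"dx":0,"dy":0,"dz":0,"ax":0,"ay":0,"az":0,"grip":-1},{"dx":0,"dy":0,"dz":0,"ax":0,"ay":0,"az":0,"grip":-1},{"dx":0,"dy":0,"dz":0,"ax":0,"ay":0,"az":0,"grip":-1}]'
python3 -c "
from p import *
plan((.569,.351,.08,130.7),(.569,.351,-.012,130.7))"
```

```text
clock: 5.08
position: [0.459, -0.0216, 0.0852]
ee_rot: [0.003, 0.937, 0.349, 0.005]
contact_force: [0.9, -0.9, -0.2]
width: 0.0105
gripper_force: 41.3
clock: 5.5
position: [0.5122, 0.1668, 0.0794]
ee_rot: [-0.0, 0.937, 0.349, 0.0]
contact_force: [0.4, -0.7, -0.8]
width: 0.0101
gripper_force: 41.3
clock: 5.92
position: [0.5703, 0.3546, 0.0789]
ee_rot: [-0.001, 0.937, 0.35, 0.001]
contact_force: [1.0, 0.1, 0.2]
width: 0.0103
gripper_force: 41.3
clock: 6.17
position: [0.5687, 0.3496, 0.0787]
ee_rot: [0.0, 0.937, 0.349, -0.001]
contact_force: [-0.0, 0.0, -0.2]
width: 0.0105
gripper_force: 41.3
-> 0.569 0.351 0.08 -49
  d [ 0.004 -0.003 -0.005] a [-0.     0.002  0.002]
-> 0.569 0.351 -0.012 -49
  d [-0.    -0.     0.368] a [ 0. -0.  0.]
```

```bash
python3 -m jog '[{"dx":0,"dy":0,"dz":0.12,"ax":0,"ay":0,"az":0,"grip":-1},{"dx":0,"dy":0,"dz":0.25,"ax":0,"ay":0,"az":0,"grip":-1},{"dx":0,"dy":0,"dz":0.33,"ax":0,"ay":0,"az":0,"grip":-1},{"dx":0,"dy":0,"dz":0.363,"ax":0,"ay":0,"az":0,"grip":-1},{"dx":0,"dy":0,"dz":0.363,"ax":0,"ay":0,"az":0,"grip":-1}]'
python3 -m jog '[{"dx":0,"dy":0,"dz":0,"ax":0,"ay":0,"az":0,"grip":-1},{"dx":0,"dy":0,"dz":0,"ax":0,"ay":0,"az":0,"grip":-0.34},{"dx":0,"dy":0,"dz":0,"ax":0,"ay":0,"az":0,"grip":-0.34},{"dx":0,"dy":0,"dz":0,"ax":0,"ay":0,"az":0,"grip":-0.34},{"dx":0,"dy":0,"dz":0,"ax":0,"ay":0,"az":0,"grip":-0.34}]'
python3 -m jog '[{"dx":0,"dy":0,"dz":-0.12,"ax":0,"ay":0,"az":0,"grip":-0.34},{"dx":0,"dy":0,"dz":-0.25,"ax":0,"ay":0,"az":0,"grip":-0.34},{"dx":0,"dy":0,"dz":-0.363,"ax":0,"ay":0,"az":0,"grip":-0.34},{"dx":0,"dy":0,"dz":-0.363,"ax":0,"ay":0,"az":0,"grip":-0.34},{"dx":0,"dy":0,"dz":-0.363,"ax":0,"ay":0,"az":0,"grip":-0.34}]'
python3 -c "
from p import *
plan((.4402,.3057,.06,23.5))"
```

```text
clock: 6.58
position: [0.5677, 0.3481, -0.0132]
ee_rot: [0.0, 0.937, 0.348, -0.003]
contact_force: [-0.4, 0.2, -0.6]
width: 0.0106
gripper_force: 41.3
clock: 7.0
position: [0.5703, 0.3508, -0.0097]
ee_rot: [-0.0, 0.937, 0.349, 0.001]
contact_force: [-0.2, 0.3, 0.8]
width: 0.0282
gripper_force: 0.0
clock: 7.42
position: [0.5712, 0.3513, 0.0827]
ee_rot: [-0.0, 0.937, 0.349, 0.003]
contact_force: [-0.2, 0.3, -0.2]
width: 0.0284
gripper_force: 0.0
-> 0.4402 0.3057 0.06 24
  d [-0.172 -0.068  0.029] a [ 0.001 -0.001 -0.269]
  d [-0.129 -0.133  0.03 ] a [ 0.001 -0.001 -0.269]
  d [-0.063 -0.174  0.03 ] a [ 0.001 -0.001 -0.269]
```

```bash
python3 -m jog '[{"dx":-0.172,"dy":-0.068,"dz":0.029,"ax":0,"ay":0,"az":-0.269,"grip":0},{"dx":-0.172,"dy":-0.068,"dz":0.029,"ax":0,"ay":0,"az":-0.269,"grip":0},{"dx":-0.172,"dy":-0.068,"dz":0.029,"ax":0,"ay":0,"az":-0.269,"grip":0},{"dx":-0.172,"dy":-0.068,"dz":0.029,"ax":0,"ay":0,"az":-0.269,"grip":0}]'
python3 -m jog '[{"dx":-0.129,"dy":-0.133,"dz":0.03,"ax":0,"ay":0,"az":-0.269,"grip":0},{"dx":-0.129,"dy":-0.133,"dz":0.03,"ax":0,"ay":0,"az":-0.269,"grip":0},{"dx":-0.129,"dy":-0.133,"dz":0.03,"ax":0,"ay":0,"az":-0.269,"grip":0},{"dx":-0.129,"dy":-0.133,"dz":0.03,"ax":0,"ay":0,"az":-0.269,"grip":0}]'
python3 -m jog '[{"dx":-0.063,"dy":-0.174,"dz":0.03,"ax":0,"ay":0,"az":-0.269,"grip":0},{"dx":-0.063,"dy":-0.174,"dz":0.03,"ax":0,"ay":0,"az":-0.269,"grip":0},{"dx":-0.063,"dy":-0.174,"dz":0.03,"ax":0,"ay":0,"az":-0.269,"grip":0},{"dx":-0.063,"dy":-0.174,"dz":0.03,"ax":0,"ay":0,"az":-0.269,"grip":0},{"dx":-0.063,"dy":-0.174,"dz":0.03,"ax":0,"ay":0,"az":-0.269,"grip":0}]'
python3 -m jog '[{"dx":0,"dy":0,"dz":0,"ax":0,"ay":0,"az":0,"grip":0},{"dx":0,"dy":0,"dz":0,"ax":0,"ay":0,"az":0,"grip":0},{"dx":0,"dy":0,"dz":0,"ax":0,"ay":0,"az":0,"grip":0}]'
python3 -c "
from p import *
plan((.4402,.3057,-.0236,23.5))
d=snap('side','s5.png');a=cv2.imread('pics/s5.png')[120:270,180:380]
cv2.imwrite('pics/s5c.png',cv2.resize(a,None,fx=4,fy=4,interpolation=cv2.INTER_CUBIC))"
```

```text
clock: 7.75
position: [0.5236, 0.3343, 0.0709]
ee_rot: [-0.0, 0.842, 0.54, -0.002]
contact_force: [0.2, -0.1, 0.1]
width: 0.0427
gripper_force: 0.0
clock: 8.08
position: [0.4799, 0.319, 0.0635]
ee_rot: [-0.001, 0.71, 0.704, -0.002]
contact_force: [-0.1, 0.9, 1.3]
width: 0.043
gripper_force: 0.0
clock: 8.5
position: [0.4372, 0.3042, 0.0564]
ee_rot: [-0.001, 0.548, 0.836, -0.001]
contact_force: [0.2, 0.1, 0.4]
width: 0.0427
gripper_force: 0.0
clock: 8.75
position: [0.4384, 0.3047, 0.0571]
ee_rot: [-0.0, 0.549, 0.836, -0.0]
contact_force: [0.6, -0.9, -0.9]
width: 0.0424
gripper_force: 0.0
-> 0.4402 0.3057 -0.0236 24
  d [0.001 0.008 0.323] a [-0.     0.    -0.001]
```

View pics/s5c.png

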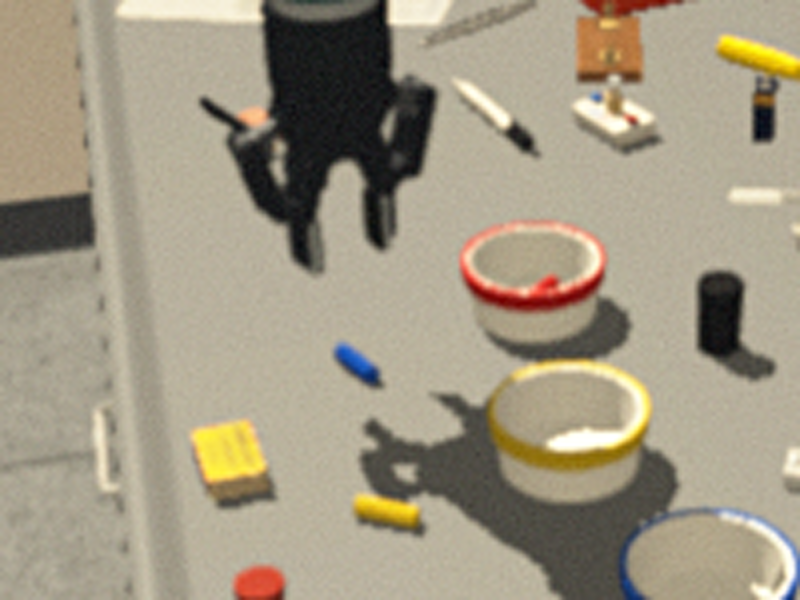

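The red bar is in the red dish at crop (545,287), and the dish is undisturbed. Next I'll grip blue.

```bash
python3 -m jog '[{"dx":0,"dy":0.008,"dz":0.12,"ax":0,"ay":0,"az":0,"grip":0},{"dx":0,"dy":0.008,"dz":0.22,"ax":0,"ay":0,"az":0,"grip":0},{"dx":0,"dy":0.008,"dz":0.29,"ax":0,"ay":0,"az":0,"grip":0},{"dx":0,"dy":0.008,"dz":0.322,"ax":0,"ay":0,"az":0,"grip":0},{"dx":0,"dy":0.008,"dz":0.322,"ax":0,"ay":0,"az":0,"grip":0}]'
python3 -m jog '[{"dx":0,"dy":0,"dz":0,"ax":0,"ay":0,"az":0,"grip":0},{"dx":0,"dy":0,"dz":0,"ax":0,"ay":0,"az":0,"grip":-1},{"dx":0,"dy":0,"dz":0,"ax":0,"ay":0,"az":0,"grip":-1},{"dx":0,"dy":0,"dz":0,"ax":0,"ay":0,"az":0,"grip":-1},{"dx":0,"dy":0,"dz":0,"ax":0,"ay":0,"az":0,"grip":-1}]' 40
python3 -m jog '[{"dx":0,"dy":0,"dz":-0.1,"ax":0,"ay":0,"az":0,"grip":-1},{"dx":0,"dy":0,"dz":-0.25,"ax":0,"ay":0,"az":0,"grip":-1},{"dx":0,"dy":0,"dz":-0.4,"ax":0,"ay":0,"az":0,"grip":-1},{"dx":0,"dy":0,"dz":-0.414,"ax":0,"ay":0,"az":0,"grip":-1},{"dx":0,"dy":0,"dz":-0.414,"ax":0,"ay":0,"az":0,"grip":-1}]'
python3 -c "
from p import *
plan((.588,.014,.08,23.5))"
```

```text
clock: 9.22
position: [0.4391, 0.3049, -0.0248]
ee_rot: [-0.001, 0.549, 0.836, -0.002]
contact_force: [-0.0, -0.5, -0.2]
width: 0.0426
gripper_force: 0.0
clock: 9.63
position: [0.4414, 0.3061, -0.0217]
ee_rot: [0.001, 0.548, 0.836, 0.001]
contact_force: [-0.2, -0.4, 6.0]
width: 0.0104
gripper_force: 40.7
clock: 10.05
position: [0.4425, 0.3068, 0.0836]
ee_rot: [0.002, 0.549, 0.836, 0.003]
contact_force: [0.9, 0.3, -0.8]
width: 0.0102
gripper_force: 40.1
-> 0.588 0.014 0.08 24
  d [-0.653  0.034  0.007] a [ 0.002 -0.    -0.   ]
  d [-0.653  0.034  0.007] a [ 0.002 -0.    -0.   ]
```

```bash
python3 -m jog '[{"dx":-0.1,"dy":0,"dz":0,"ax":0,"ay":0,"az":0,"grip":-1},{"dx":-0.653,"dy":0.034,"dz":0,"ax":0,"ay":0,"az":0,"grip":-1},{"dx":-0.653,"dy":0.034,"dz":0,"ax":0,"ay":0,"az":0,"grip":-1},{"dx":-0.653,"dy":0.034,"dz":0,"ax":0,"ay":0,"az":0,"grip":-1},{"dx":-0.653,"dy":0.034,"dz":0,"ax":0,"ay":0,"az":0,"grip":-1}]'
python3 -m jog '[{"dx":-0.653,"dy":0.034,"dz":0,"ax":0,"ay":0,"az":0,"grip":-1},{"dx":-0.653,"dy":0.034,"dz":0,"ax":0,"ay":0,"az":0,"grip":-1},{"dx":-0.653,"dy":0.034,"dz":0,"ax":0,"ay":0,"az":0,"grip":-1},{"dx":-0.653,"dy":0.034,"dz":0,"ax":0,"ay":0,"az":0,"grip":-1},{"dx":-0.653,"dy":0.034,"dz":0,"ax":0,"ay":0,"az":0,"grip":-1}]'
python3 -m jog '[{"dx":0,"dy":0,"dz":0,"ax":0,"ay":0,"az":0,"grip":-1},{"dx":0,"dy":0,"dz":0,"ax":0,"ay":0,"az":0,"grip":-1},{"dx":0,"dy":0,"dz":0,"ax":0,"ay":0,"az":0,"grip":-1},{"dx":0,"dy":0,"dz":0,"ax":0,"ay":0,"az":0,"grip":-1}]'
python3 -c "
from p import *
plan((.588,.014,-.011,23.5))"
```

```text
clock: 10.47
position: [0.5146, 0.1547, 0.079]
ee_rot: [0.0, 0.55, 0.835, -0.001]
contact_force: [0.0, 0.2, -0.1]
width: 0.01
gripper_force: 40.1
clock: 10.88
position: [0.5893, 0.0065, 0.0791]
ee_rot: [0.002, 0.551, 0.835, -0.001]
contact_force: [1.2, 0.5, -0.5]
width: 0.0103
gripper_force: 40.1
clock: 11.22
position: [0.5849, 0.0144, 0.0801]
ee_rot: [-0.001, 0.548, 0.837, -0.0]
contact_force: [-0.4, 0.3, -0.1]
width: 0.0101
gripper_force: 40.1
-> 0.588 0.014 -0.011 24
  d [-0.007  0.011  0.364] a [-0.001 -0.001  0.001]
```

```bash
python3 -m jog '[{"dx":-0.007,"dy":0.011,"dz":0.12,"ax":0,"ay":0,"az":0,"grip":-1},{"dx":-0.007,"dy":0.011,"dz":0.25,"ax":0,"ay":0,"az":0,"grip":-1},{"dx":-0.007,"dy":0.011,"dz":0.33,"ax":0,"ay":0,"az":0,"grip":-1},{"dx":-0.007,"dy":0.011,"dz":0.364,"ax":0,"ay":0,"az":0,"grip":-1},{"dx":-0.007,"dy":0.011,"dz":0.364,"ax":0,"ay":0,"az":0,"grip":-1}]'
python3 -m jog '[{"dx":0,"dy":0,"dz":0,"ax":0,"ay":0,"az":0,"grip":-1},{"dx":0,"dy":0,"dz":0,"ax":0,"ay":0,"az":0,"grip":-0.34},{"dx":0,"dy":0,"dz":0,"ax":0,"ay":0,"az":0,"grip":-0.34},{"dx":0,"dy":0,"dz":0,"ax":0,"ay":0,"az":0,"grip":-0.34},{"dx":0,"dy":0,"dz":0,"ax":0,"ay":0,"az":0,"grip":-0.34}]'
python3 -m jog '[{"dx":0,"dy":0,"dz":-0.12,"ax":0,"ay":0,"az":0,"grip":-0.34},{"dx":0,"dy":0,"dz":-0.25,"ax":0,"ay":0,"az":0,"grip":-0.34},{"dx":0,"dy":0,"dz":-0.363,"ax":0,"ay":0,"az":0,"grip":-0.34},{"dx":0,"dy":0,"dz":-0.363,"ax":0,"ay":0,"az":0,"grip":-0.34},{"dx":0,"dy":0,"dz":-0.363,"ax":0,"ay":0,"az":0,"grip":-0.34}]'
python3 -c "
from p import *
plan((.434,.145,.06,57.6))"
```

```text
clock: 11.63
position: [0.587, 0.0136, -0.0125]
ee_rot: [-0.002, 0.548, 0.837, -0.001]
contact_force: [0.5, 0.3, 0.6]
width: 0.0101
gripper_force: 40.1
clock: 12.05
position: [0.59, 0.0123, -0.0094]
ee_rot: [0.001, 0.549, 0.836, 0.001]
contact_force: [0.2, 0.0, -0.6]
width: 0.0283
gripper_force: 0.0
clock: 12.47
position: [0.5909, 0.0122, 0.0827]
ee_rot: [0.002, 0.549, 0.836, 0.001]
contact_force: [-0.0, -1.3, -0.3]
width: 0.0282
gripper_force: 0.0
-> 0.434 0.145 0.06 58
  d [ 0.369 -0.182  0.044] a [ 0.001  0.001 -0.19 ]
  d [ 0.406 -0.066  0.045] a [ 0.001  0.001 -0.19 ]
```

```bash
python3 -m jog '[{"dx":0.369,"dy":-0.182,"dz":0.044,"ax":0,"ay":0,"az":-0.19,"grip":0},{"dx":0.369,"dy":-0.182,"dz":0.044,"ax":0,"ay":0,"az":-0.19,"grip":0},{"dx":0.369,"dy":-0.182,"dz":0.044,"ax":0,"ay":0,"az":-0.19,"grip":0},{"dx":0.369,"dy":-0.182,"dz":0.044,"ax":0,"ay":0,"az":-0.19,"grip":0}]'
python3 -m jog '[{"dx":0.406,"dy":-0.066,"dz":0.045,"ax":0,"ay":0,"az":-0.19,"grip":0},{"dx":0.406,"dy":-0.066,"dz":0.045,"ax":0,"ay":0,"az":-0.19,"grip":0},{"dx":0.406,"dy":-0.066,"dz":0.045,"ax":0,"ay":0,"az":-0.19,"grip":0},{"dx":0.406,"dy":-0.066,"dz":0.045,"ax":0,"ay":0,"az":-0.19,"grip":0}]'
python3 -m jog '[{"dx":0,"dy":0,"dz":0,"ax":0,"ay":0,"az":0,"grip":0},{"dx":0,"dy":0,"dz":0,"ax":0,"ay":0,"az":0,"grip":0},{"dx":0,"dy":0,"dz":0,"ax":0,"ay":0,"az":0,"grip":0},{"dx":0,"dy":0,"dz":0,"ax":0,"ay":0,"az":0,"grip":0}]'
python3 -c "
from p import *
plan((.434,.145,-.0236,57.6))
d=snap('side','s6.png');a=cv2.imread('pics/s6.png')[170:320,200:400]
cv2.imwrite('pics/s6c.png',cv2.resize(a,None,fx=4,fy=4,interpolation=cv2.INTER_CUBIC))"
```

```text
clock: 12.8
position: [0.5037, 0.0811, 0.0671]
ee_rot: [-0.005, 0.416, 0.909, -0.001]
contact_force: [-0.1, -0.1, -0.7]
width: 0.0422
gripper_force: 0.0
clock: 13.13
position: [0.4266, 0.1464, 0.0563]
ee_rot: [-0.003, 0.277, 0.961, -0.001]
contact_force: [-0.3, 0.1, -0.9]
width: 0.0426
gripper_force: 0.0
clock: 13.47
position: [0.4336, 0.1446, 0.058]
ee_rot: [0.0, 0.279, 0.96, 0.0]
contact_force: [0.1, -0.5, -0.7]
width: 0.0429
gripper_force: 0.0
-> 0.434 0.145 -0.0236 58
  d [-0.     0.002  0.326] a [ 0.  0. -0.]
```

View pics/s6c.png

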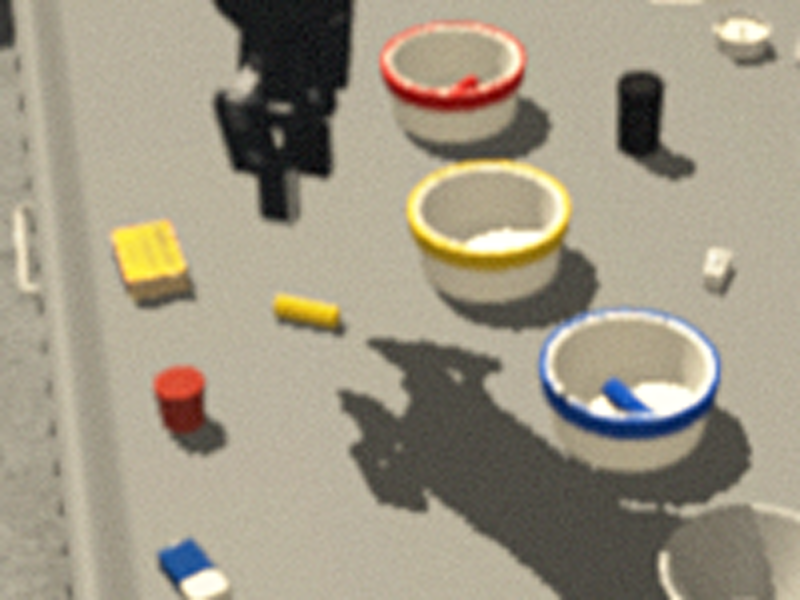

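The blue bar lies in the blue dish at crop (625,395), and red still lies in its own. Now yellow.

```bash
python3 -m jog '[{"dx":0,"dy":0.002,"dz":0.12,"ax":0,"ay":0,"az":0,"grip":0},{"dx":0,"dy":0.002,"dz":0.22,"ax":0,"ay":0,"az":0,"grip":0},{"dx":0,"dy":0.002,"dz":0.29,"ax":0,"ay":0,"az":0,"grip":0},{"dx":0,"dy":0.002,"dz":0.325,"ax":0,"ay":0,"az":0,"grip":0},{"dx":0,"dy":0.002,"dz":0.325,"ax":0,"ay":0,"az":0,"grip":0}]'
python3 -m jog '[{"dx":0,"dy":0,"dz":0,"ax":0,"ay":0,"az":0,"grip":0},{"dx":0,"dy":0,"dz":0,"ax":0,"ay":0,"az":0,"grip":-1},{"dx":0,"dy":0,"dz":0,"ax":0,"ay":0,"az":0,"grip":-1},{"dx":0,"dy":0,"dz":0,"ax":0,"ay":0,"az":0,"grip":-1},{"dx":0,"dy":0,"dz":0,"ax":0,"ay":0,"az":0,"grip":-1}]' 40
python3 -m jog '[{"dx":0,"dy":0,"dz":-0.1,"ax":0,"ay":0,"az":0,"grip":-1},{"dx":0,"dy":0,"dz":-0.25,"ax":0,"ay":0,"az":0,"grip":-1},{"dx":0,"dy":0,"dz":-0.4,"ax":0,"ay":0,"az":0,"grip":-1},{"dx":0,"dy":0,"dz":-0.414,"ax":0,"ay":0,"az":0,"grip":-1},{"dx":0,"dy":0,"dz":-0.414,"ax":0,"ay":0,"az":0,"grip":-1}]'
python3 -c "
from p import *
plan((.55,.177,.08,57.6))"
```

```text
clock: 13.93
position: [0.4315, 0.145, -0.0249]
ee_rot: [-0.002, 0.279, 0.96, -0.001]
contact_force: [0.1, -0.4, 0.6]
width: 0.0425
gripper_force: 0.0
clock: 14.35
position: [0.4335, 0.1458, -0.0221]
ee_rot: [0.001, 0.278, 0.96, 0.001]
contact_force: [0.1, -0.7, 5.7]
width: 0.0103
gripper_force: 41.0
clock: 14.77
position: [0.4348, 0.1462, 0.083]
ee_rot: [0.003, 0.278, 0.96, 0.002]
contact_force: [0.3, -0.2, 0.0]
width: 0.0105
gripper_force: 40.3
-> 0.55 0.177 0.08 58
  d [-0.323  0.351  0.016] a [0.003 0.003 0.001]
```

```bash
python3 -m jog '[{"dx":-0.1,"dy":0.11,"dz":0,"ax":0,"ay":0,"az":0,"grip":-1},{"dx":-0.2,"dy":0.22,"dz":0,"ax":0,"ay":0,"az":0,"grip":-1},{"dx":-0.29,"dy":0.315,"dz":0,"ax":0,"ay":0,"az":0,"grip":-1},{"dx":-0.323,"dy":0.351,"dz":0,"ax":0,"ay":0,"az":0,"grip":-1},{"dx":-0.323,"dy":0.351,"dz":0,"ax":0,"ay":0,"az":0,"grip":-1}]'
python3 -m jog '[{"dx":0,"dy":0,"dz":0,"ax":0,"ay":0,"az":0,"grip":-1},{"dx":0,"dy":0,"dz":0,"ax":0,"ay":0,"az":0,"grip":-1},{"dx":0,"dy":0,"dz":0,"ax":0,"ay":0,"az":0,"grip":-1}]'
python3 -c "
from p import *
plan((.55,.177,-.011,57.6))"
```

```text
clock: 15.18
position: [0.5503, 0.1772, 0.0783]
ee_rot: [0.0, 0.278, 0.96, 0.0]
contact_force: [-1.4, 0.7, -0.9]
width: 0.0105
gripper_force: 40.3
clock: 15.43
position: [0.5455, 0.1762, 0.0795]
ee_rot: [-0.001, 0.278, 0.96, -0.001]
contact_force: [0.1, 0.4, -0.5]
width: 0.0104
gripper_force: 40.3
-> 0.55 0.177 -0.011 58
  d [-0.014  0.013  0.362] a [-0.001 -0.001  0.001]
```

```bash
python3 -m jog '[{"dx":-0.01,"dy":0.011,"dz":0.12,"ax":0,"ay":0,"az":0,"grip":-1},{"dx":-0.01,"dy":0.011,"dz":0.25,"ax":0,"ay":0,"az":0,"grip":-1},{"dx":-0.01,"dy":0.011,"dz":0.33,"ax":0,"ay":0,"az":0,"grip":-1},{"dx":-0.01,"dy":0.011,"dz":0.362,"ax":0,"ay":0,"az":0,"grip":-1},{"dx":-0.01,"dy":0.011,"dz":0.362,"ax":0,"ay":0,"az":0,"grip":-1}]'
python3 -m jog '[{"dx":0,"dy":0,"dz":0,"ax":0,"ay":0,"az":0,"grip":-1},{"dx":0,"dy":0,"dz":0,"ax":0,"ay":0,"az":0,"grip":-0.34},{"dx":0,"dy":0,"dz":0,"ax":0,"ay":0,"az":0,"grip":-0.34},{"dx":0,"dy":0,"dz":0,"ax":0,"ay":0,"az":0,"grip":-0.34},{"dx":0,"dy":0,"dz":0,"ax":0,"ay":0,"az":0,"grip":-0.34}]'
python3 -m jog '[{"dx":0,"dy":0,"dz":-0.12,"ax":0,"ay":0,"az":0,"grip":-0.34},{"dx":0,"dy":0,"dz":-0.25,"ax":0,"ay":0,"az":0,"grip":-0.34},{"dx":0,"dy":0,"dz":-0.363,"ax":0,"ay":0,"az":0,"grip":-0.34},{"dx":0,"dy":0,"dz":-0.363,"ax":0,"ay":0,"az":0,"grip":-0.34},{"dx":0,"dy":0,"dz":-0.363,"ax":0,"ay":0,"az":0,"grip":-0.34}]'
python3 -c "
from p import *
plan((.438,-.147,.06,166.4))"
```

```text
clock: 15.85
position: [0.5485, 0.1771, -0.012]
ee_rot: [-0.002, 0.278, 0.96, -0.001]
contact_force: [0.6, 0.1, -0.3]
width: 0.0103
gripper_force: 40.3
clock: 16.27
position: [0.5519, 0.1778, -0.0092]
ee_rot: [0.001, 0.278, 0.96, 0.001]
contact_force: [0.7, 0.5, 0.0]
width: 0.0284
gripper_force: 0.0
clock: 16.68
position: [0.5528, 0.1779, 0.0829]
ee_rot: [0.002, 0.278, 0.96, 0.001]
contact_force: [-0.3, -0.6, -0.9]
width: 0.0282
gripper_force: 0.0
-> 0.438 -0.147 0.06 -14
  d [-0.102 -0.448  0.029] a [0.001 0.    0.264]
  d [-0.274 -0.369  0.03 ] a [0.001 0.    0.264]
  d [-0.399 -0.227  0.03 ] a [0.001 0.    0.264]
```

```bash
python3 -m jog '[{"dx":-0.102,"dy":-0.448,"dz":0.029,"ax":0,"ay":0,"az":0.264,"grip":0},{"dx":-0.102,"dy":-0.448,"dz":0.029,"ax":0,"ay":0,"az":0.264,"grip":0},{"dx":-0.102,"dy":-0.448,"dz":0.029,"ax":0,"ay":0,"az":0.264,"grip":0},{"dx":-0.102,"dy":-0.448,"dz":0.029,"ax":0,"ay":0,"az":0.264,"grip":0}]'
python3 -m jog '[{"dx":-0.274,"dy":-0.369,"dz":0.03,"ax":0,"ay":0,"az":0.264,"grip":0},{"dx":-0.274,"dy":-0.369,"dz":0.03,"ax":0,"ay":0,"az":0.264,"grip":0},{"dx":-0.274,"dy":-0.369,"dz":0.03,"ax":0,"ay":0,"az":0.264,"grip":0},{"dx":-0.274,"dy":-0.369,"dz":0.03,"ax":0,"ay":0,"az":0.264,"grip":0}]'
python3 -m jog '[{"dx":-0.399,"dy":-0.227,"dz":0.03,"ax":0,"ay":0,"az":0.264,"grip":0},{"dx":-0.399,"dy":-0.227,"dz":0.03,"ax":0,"ay":0,"az":0.264,"grip":0},{"dx":-0.399,"dy":-0.227,"dz":0.03,"ax":0,"ay":0,"az":0.264,"grip":0},{"dx":-0.399,"dy":-0.227,"dz":0.03,"ax":0,"ay":0,"az":0.264,"grip":0}]'
python3 -m jog '[{"dx":0,"dy":0,"dz":0,"ax":0,"ay":0,"az":0,"grip":0},{"dx":0,"dy":0,"dz":0,"ax":0,"ay":0,"az":0,"grip":0},{"dx":0,"dy":0,"dz":0,"ax":0,"ay":0,"az":0,"grip":0},{"dx":0,"dy":0,"dz":0,"ax":0,"ay":0,"az":0,"grip":0}]'
python3 -c "
from p import *
plan((.438,-.147,-.0236,166.4))"
```

```text
clock: 17.02
position: [0.5081, 0.0649, 0.0712]
ee_rot: [-0.003, 0.474, 0.881, -0.003]
contact_force: [-0.3, 0.2, -0.9]
width: 0.043
gripper_force: 0.0
clock: 17.35
position: [0.4706, -0.0429, 0.0639]
ee_rot: [-0.002, 0.645, 0.764, -0.002]
contact_force: [-0.5, 0.4, 0.1]
width: 0.0426
gripper_force: 0.0
clock: 17.68
position: [0.4336, -0.1512, 0.0567]
ee_rot: [-0.001, 0.789, 0.615, -0.002]
contact_force: [-0.7, 0.4, -0.1]
width: 0.0429
gripper_force: 0.0
clock: 18.02
position: [0.4362, -0.1462, 0.0579]
ee_rot: [-0.0, 0.785, 0.619, -0.0]
contact_force: [-0.0, 1.2, 0.1]
width: 0.0426
gripper_force: 0.0
-> 0.438 -0.147 -0.0236 -14
  d [-0.002  0.008  0.326] a [-0.    -0.     0.001]
```

```bash
python3 -m jog '[{"dx":-0.002,"dy":0.008,"dz":0.12,"ax":0,"ay":0,"az":0,"grip":0},{"dx":-0.002,"dy":0.008,"dz":0.22,"ax":0,"ay":0,"az":0,"grip":0},{"dx":-0.002,"dy":0.008,"dz":0.29,"ax":0,"ay":0,"az":0,"grip":0},{"dx":-0.002,"dy":0.008,"dz":0.325,"ax":0,"ay":0,"az":0,"grip":0},{"dx":-0.002,"dy":0.008,"dz":0.325,"ax":0,"ay":0,"az":0,"grip":0}]'
python3 -m jog '[{"dx":0,"dy":0,"dz":0,"ax":0,"ay":0,"az":0,"grip":0},{"dx":0,"dy":0,"dz":0,"ax":0,"ay":0,"az":0,"grip":-1},{"dx":0,"dy":0,"dz":0,"ax":0,"ay":0,"az":0,"grip":-1},{"dx":0,"dy":0,"dz":0,"ax":0,"ay":0,"az":0,"grip":-1},{"dx":0,"dy":0,"dz":0,"ax":0,"ay":0,"az":0,"grip":-1}]' 40
python3 -m jog '[{"dx":0,"dy":0,"dz":-0.1,"ax":0,"ay":0,"az":0,"grip":-1},{"dx":0,"dy":0,"dz":-0.25,"ax":0,"ay":0,"az":0,"grip":-1},{"dx":0,"dy":0,"dz":-0.4,"ax":0,"ay":0,"az":0,"grip":-1},{"dx":0,"dy":0,"dz":-0.5,"ax":0,"ay":0,"az":0,"grip":-1},{"dx":0,"dy":0,"dz":-0.53,"ax":0,"ay":0,"az":0,"grip":-1}]'
python3 -m jog '[{"dx":0,"dy":0,"dz":0,"ax":0,"ay":0,"az":0,"grip":-1},{"dx":0,"dy":0,"dz":0,"ax":0,"ay":0,"az":0,"grip":-1},{"dx":0,"dy":0,"dz":0,"ax":0,"ay":0,"az":0,"grip":-1}]'
python3 -c "
from p import *
plan((.586,-.184,.11,166.4))"
```

```text
clock: 18.43
position: [0.4368, -0.1467, -0.0246]
ee_rot: [-0.002, 0.785, 0.619, -0.001]
contact_force: [-0.8, -0.1, -0.2]
width: 0.0429
gripper_force: 0.0
clock: 18.85
position: [0.439, -0.1485, -0.0219]
ee_rot: [0.001, 0.786, 0.618, 0.001]
contact_force: [0.2, 0.5, 5.9]
width: 0.0101
gripper_force: 40.5
clock: 19.27
position: [0.4407, -0.1496, 0.1141]
ee_rot: [0.004, 0.786, 0.618, 0.002]
contact_force: [0.2, 0.2, 0.3]
width: 0.0103
gripper_force: 39.8
clock: 19.52
position: [0.4367, -0.1475, 0.1079]
ee_rot: [-0.002, 0.786, 0.618, -0.001]
contact_force: [-0.1, -0.1, -0.2]
width: 0.0102
gripper_force: 39.8
-> 0.586 -0.184 0.11 -14
  d [-0.001  0.615 -0.01 ] a [-0.002 -0.001 -0.   ]
```

```bash
python3 -m jog '[{"dx":0,"dy":0.12,"dz":-0.01,"ax":0,"ay":0,"az":0,"grip":-1},{"dx":0,"dy":0.27,"dz":-0.01,"ax":0,"ay":0,"az":0,"grip":-1},{"dx":0,"dy":0.42,"dz":-0.01,"ax":0,"ay":0,"az":0,"grip":-1},{"dx":0,"dy":0.55,"dz":-0.01,"ax":0,"ay":0,"az":0,"grip":-1},{"dx":0,"dy":0.613,"dz":-0.01,"ax":0,"ay":0,"az":0,"grip":-1}]'
python3 -m jog '[{"dx":0,"dy":0,"dz":0,"ax":0,"ay":0,"az":0,"grip":-1},{"dx":0,"dy":0,"dz":0,"ax":0,"ay":0,"az":0,"grip":-1},{"dx":0,"dy":0,"dz":0,"ax":0,"ay":0,"az":0,"grip":-1},{"dx":0,"dy":0,"dz":0,"ax":0,"ay":0,"az":0,"grip":-1},{"dx":0,"dy":0,"dz":0,"ax":0,"ay":0,"az":0,"grip":-1}]'
python3 -c "
from p import *
plan((.586,-.184,.048,166.4))
d=snap('side','s7.png');a=cv2.imread('pics/s7.png')[220:370,300:500]
cv2.imwrite('pics/s7c.png',cv2.resize(a,None,fx=4,fy=4,interpolation=cv2.INTER_CUBIC))"
```

```text
clock: 19.93
position: [0.5902, -0.185, 0.1092]
ee_rot: [-0.0, 0.786, 0.618, 0.0]
contact_force: [-0.1, -0.4, -0.0]
width: 0.01
gripper_force: 39.8
clock: 20.35
position: [0.5855, -0.1837, 0.1118]
ee_rot: [-0.001, 0.786, 0.618, -0.0]
contact_force: [-0.9, -0.2, -0.4]
width: 0.0102
gripper_force: 39.8
-> 0.586 -0.184 0.048 -14
  d [-0.001  0.002  0.255] a [-0.001 -0.    -0.   ]
```

View pics/s7c.png

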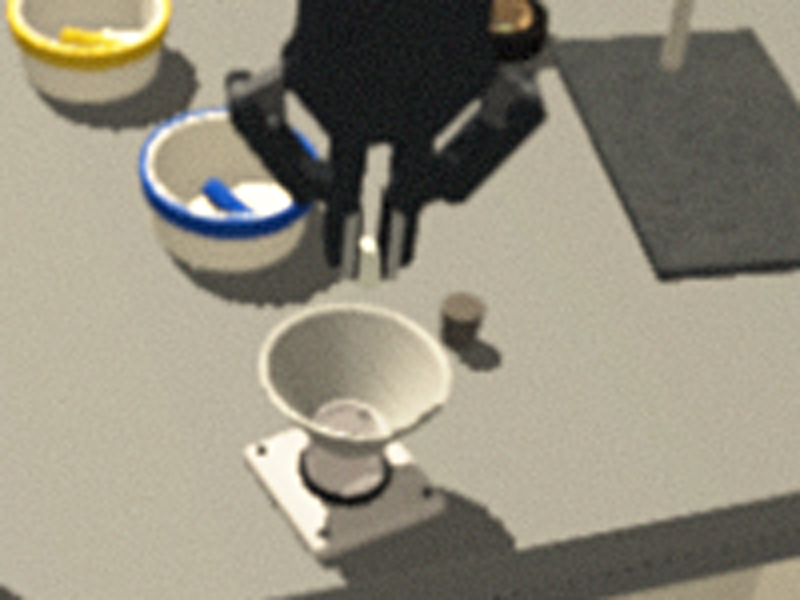

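The yellow bar is in its dish at crop (85,40), and the white bar hangs over the funnel at (370,265). I'll lower into the mouth, release and back off.

```bash
python3 -m jog '[{"dx":0,"dy":0,"dz":0.08,"ax":0,"ay":0,"az":0,"grip":-1},{"dx":0,"dy":0,"dz":0.17,"ax":0,"ay":0,"az":0,"grip":-1},{"dx":0,"dy":0,"dz":0.23,"ax":0,"ay":0,"az":0,"grip":-1},{"dx":0,"dy":0,"dz":0.265,"ax":0,"ay":0,"az":0,"grip":-1},{"dx":0,"dy":0,"dz":0.265,"ax":0,"ay":0,"az":0,"grip":-1}]'
python3 -m jog '[{"dx":0,"dy":0,"dz":0,"ax":0,"ay":0,"az":0,"grip":-1},{"dx":0,"dy":0,"dz":0,"ax":0,"ay":0,"az":0,"grip":-1},{"dx":0,"dy":0,"dz":0,"ax":0,"ay":0,"az":0,"grip":-1},{"dx":0,"dy":0,"dz":0,"ax":0,"ay":0,"az":0,"grip":-0.46},{"dx":0,"dy":0,"dz":0,"ax":0,"ay":0,"az":0,"grip":-0.46}]'
python3 -m jog '[{"dx":0,"dy":0,"dz":0,"ax":0,"ay":0,"az":0,"grip":-0.46},{"dx":0,"dy":0,"dz":-0.1,"ax":0,"ay":0,"az":0,"grip":-0.46},{"dx":0,"dy":0,"dz":-0.2,"ax":0,"ay":0,"az":0,"grip":-0.46},{"dx":0,"dy":0,"dz":-0.3,"ax":0,"ay":0,"az":0,"grip":-0.46},{"dx":0,"dy":0,"dz":-0.4,"ax":0,"ay":0,"az":0,"grip":-0.46}]'
python3 -m jog '[{"dx":0,"dy":-0.1,"dz":0,"ax":0,"ay":0,"az":0,"grip":-0.46},{"dx":0,"dy":-0.25,"dz":0,"ax":0,"ay":0,"az":0,"grip":-0.46},{"dx":0,"dy":-0.4,"dz":0,"ax":0,"ay":0,"az":0,"grip":-0.46},{"dx":0,"dy":-0.55,"dz":0,"ax":0,"ay":0,"az":0,"grip":-0.46},{"dx":0,"dy":-0.7,"dz":0,"ax":0,"ay":0,"az":0,"grip":-0.46}]'
python3 -m jog '[{"dx":0,"dy":-0.1,"dz":-0.1,"ax":0,"ay":0,"az":0,"grip":-0.46},{"dx":0,"dy":-0.15,"dz":-0.2,"ax":0,"ay":0,"az":0,"grip":-0.46},{"dx":0,"dy":-0.2,"dz":-0.3,"ax":0,"ay":0,"az":0,"grip":-0.46},{"dx":0,"dy":-0.2,"dz":-0.3,"ax":0,"ay":0,"az":0,"grip":-0.46},{"dx":0,"dy":-0.2,"dz":-0.3,"ax":0,"ay":0,"az":0,"grip":-0.46}]'
python3 -c "
from h import *
snap('top','t8.png');a=cv2.imread('pics/t8.png')
b=cv2.resize(a[165:215,450:510],(480,400),interpolation=cv2.INTER_CUBIC);c=cv2.resize(a[170:250,150:510],(800,178))
o=np.zeros((590,800,3),np.uint8);o[:400,:480]=b;o[405:583]=c;cv2.imwrite('pics/t8c.png',o)"
```

```text
clock: 20.82
position: [0.5851, -0.1835, 0.0441]
ee_rot: [-0.002, 0.786, 0.618, -0.001]
contact_force: [0.1, -0.2, -0.4]
width: 0.0102
gripper_force: 39.8
clock: 21.23
position: [0.5875, -0.1844, 0.0466]
ee_rot: [0.001, 0.786, 0.618, 0.0]
contact_force: [0.7, -0.6, -0.7]
width: 0.023
gripper_force: 0.0
clock: 21.65
position: [0.5868, -0.1841, 0.1469]
ee_rot: [-0.0, 0.786, 0.618, -0.0]
contact_force: [0.5, -0.5, 0.2]
width: 0.023
gripper_force: 0.0
clock: 22.07
position: [0.4152, -0.1425, 0.1457]
ee_rot: [0.0, 0.786, 0.618, 0.0]
contact_force: [-0.8, -0.2, 0.3]
width: 0.0227
gripper_force: 0.0
clock: 22.48
position: [0.3688, -0.1316, 0.2223]
ee_rot: [0.002, 0.786, 0.618, 0.001]
contact_force: [0.3, 0.4, 0.6]
width: 0.023
gripper_force: 0.0
```

View pics/t8c.png

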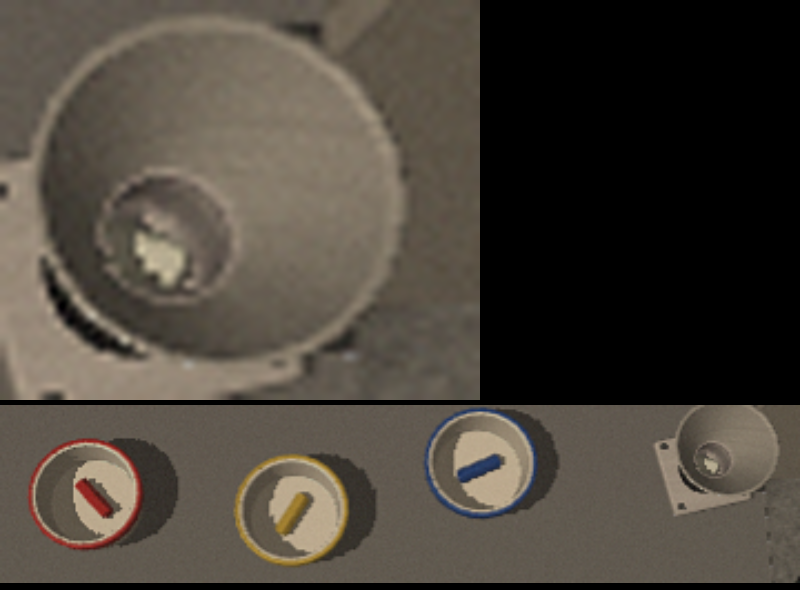

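All three coloured bars lie in their own dishes. The white bar shows inside the bore at crop (160,255), and at 22 mm it cannot bridge a 30 mm bore. Handing in.

```bash
python3 -c "
from rig import manip
print(manip.sign_off())"
```

```text
the job is handed in; nothing more can be done
None
```

The job is handed in: the red, blue and yellow bars lie in their matching dishes and the white bar is down in the tube, though the sign-off gave no verdict.

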